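# Turn the handled dish to the songbird and hold it

### The arm

A 7-joint arm with a two-finger parallel gripper is mounted at the origin on the work surface. World frame = base frame: x ahead of the robot, y to its left, z up, the work surface at z = 0. Lengths are in mm, angles in rad, forces in N, time in s.
With the tool pointing down it reaches from about 400 to 875 mm from the base axis. Payload 19.3 kg.
Tool frame: the origin (TCP) lies between the finger pads; the fingertips stand 14 mm ahead of it and the grasp point (between the pads) lies 5 mm behind it; z points along the fingers, y is the line along which they close (so a half turn about z gives the same grasp; the last joint's range is limited). The gripper opens to 85 mm and grips with 20 to 120 N. Pads are 22 mm wide; open, the fingers measure 114 mm over their backs; the gripper's body (76 mm by 85 mm) begins 54 mm behind the grasp point. The pads swing forward as they close: fully open they stand 13 mm farther back than shut.
Start: joints at [1.212, 0.521, -0.036, 1.599, 0.021, 1.021, -0.113], TCP at [177.973, -599.116, 245.291] pointing down, gripper open.
Joint ranges: [-2.91, 2.91], [-0.3, 2.13], [-1.5, 1.42], [0.17, 2.43], [-1.26, 4.41], [0.16, 1.93], [-2.52, 2.52]. Speed limits (rad/s): [1.89, 1.89, 2.39, 2.39, 3.01, 3.01, 3.01].

### API

Orientations are given as [roll, pitch, yaw] about the fixed x, y, z axes, in that order (R = Rz(yaw) Ry(pitch) Rx(roll)).
In Python, from rig import bot, viewer, spot_in gives the robot as it stands.
- The arm moves only by the tool step_arm, never from a script. Its argument "series" is a list of rows, each an object with "hand": the opening, from 0 (shut) to 1 (fully open); "translation": the shift along the tool's x, y, z in cm, a list of three; "yaw": the turn about the tool's z in degrees. In form: [{"hand": hand, "translation": [x, y, z], "yaw": yaw}, ...]. A call has 1 to 20 rows; each row shifts and turns the commanded pose from where the row before left it, along the tool's axes as they then stand; what a row does not reach is not made up. A row lasts 1/10 s, in which the tool goes at most 50 mm and 8.59 degrees, less where a joint would pass 70% of its speed; a pose out of reach is approached as far as the arm can. A call with a gripper value outside its range is refused whole. The fingers move at their own pace and stop on an object; the grip force is fixed at half the most. Time passes only in rows, so rows that do not move let the fingers close. It gives the time, the measured TCP pose, the force, the opening and the grip force at its end, in the units of the state.
- bot.observe(): the state, without advancing time (a new reading comes with each control period).
- viewer.grab_frame(name): name is "scene" or "top" or "wrist"; returns a dict with "image" (384x512x3 uint8, red, green, blue), "depth" (384x512 float32, mm along the optical axis (not along the pixel's ray), 0 where there is no reading), "fx", "fy", "cx", "cy" (pixels), "k1" (the pictures are not rectified: a ray, as slopes to the right and down, at radius r is drawn at 1 + k1 r^2 times it, then the intrinsics apply), "rvec" (rotation vector, rad) and "tvec" (3), from world to camera coordinates, as OpenCV has them; the wrist camera has in their place "mount" (4x4, takes a point from camera to tool coordinates, whose origin is the TCP and whose axes are the flange's). Camera axes: x right, y down, z forward; pixel columns grow to the right and rows downward; lengths in mm; the calibration is good to about 2 mm. A picture is of the moment at which its call begins: read the wrist's pose just before it.
- bot.close_job(): hands the job in; it is judged then, once.
Trained networks look in a picture, given as the dict that the camera call returned (one of the last four; its "shot" number tells which), for a name from the list of things; names that differ only in an ending like _2 or _b are one class to them, and where a whole thing is asked for, a point or a joint stands for the part that bears it (a point fixed in the world has none). Each returns a list of dicts, best first, with "p" (0 to 1); they miss things now and then, are a little off and sometimes report something else, mostly with a low value. They report only what shows in the picture. A call takes as long as a camera call.
- spot_in(picture, thing): "extent" ([left, top, width, height] in pixels, round what is visible of it).
The state is a dict: "clock": time; "joints": joint angles; "joint_velocities": joint speeds; "tau": joint torques, N m; "eef_pos": TCP position; "tcp_rot": TCP orientation; "ft_force": force on the tool from outside, world axes, zero at the start; "torque": the same for the moment, N m; "gripper_width": finger opening in mm; "grasp_force": force on a finger pad.
Only numpy, scipy, OpenCV 4.12 (cv2) and the standard library are available. Lean on these libraries where they do the work, as an engineer would, in place of code of your own. Each camera call takes 0.05 s, during which the arm holds its last target. There are 200 camera calls.

### The job

I want to slip a mat under the handled dish on the display board. Take the dish by its wooden grip, lift it off the board, keeping it level so that the loose ball stays resting in its middle, and once it is clear turn it a quarter turn so that its pouring lip points along the board, straight towards the carved songbird. Finish still holding the dish there in the gripper, level and motionless, about a hand's breadth (80 mm) above the middle of the board; do not touch the ball, and leave everything else where it stands.

Things in the scene. Friction and masses are not known exactly. Their poses are not given: they have to be found in the camera images.
- board: Dark wooden display board fixed on the counter, 180 (its x) x 470 (its y) x 20 mm thick; origin at the centre of its underside, on the counter; z up, y along its length (which runs roughly left-right for the robot). The dish stands on its middle; the songbird stands near one end and the vase near the other, 185 mm from the middle (either way round).
- dish: Round white ceramic dish, loose, 140 mm across the rim, 31 mm high, 0.27 to 0.47 kg. Origin at the centre of its underside, z up. Pouring lip along its +x; brass bow handle (bars 7 mm thick) in the plane x = 0, rising from the rim at y = +-70 mm to a wooden grip. It starts on the board within 6 mm of its middle, the lip pointing across the board (board +x, within 0.2 rad).
- dish_grip (a point): Centre of the dish's wooden grip: a straight bar along the dish's y, 60 mm long, 14 mm wide (along the dish's x), 18 mm tall, 105 mm above the dish's underside. Pinch it from above across its 14 mm; the ball's top is 66 mm below this point.
- dish_lip (a point): Tip of the dish's pouring lip: 96 mm from the dish's axis along its +x and 28 mm above its underside.
- dish_middle (a point): Lowest point of the dish's inside, on its axis, 9 mm above its underside; the ball rests here. The inside slopes down to it at 8 degrees all round, so the ball stays put only while the dish is kept level and moved smoothly.
- ball: The loose ball itself (30 mm across); its axes mean nothing.
- ball_center (a point): Centre of the loose terracotta ball, 30 mm across, 30 g, resting in the middle of the dish.
- songbird: Small carved wooden songbird on two wire legs and a round foot 52 mm across, 86 mm high, loose, standing on the board near one of its ends; origin under the foot's centre. Must not be moved.
- vase: Small white ceramic bud vase, 60 mm across, 78 mm high, loose, standing on the board near the other end; origin under its centre. Bystander.
- mug_a: White mug, 80 mm across, 75 mm high, loose, on the counter beyond the board. Bystander.
- mug_b: White mug, 80 mm across, 75 mm high, loose, on the counter to the left of the robot. Bystander.
- bowl: White bowl, 110 mm across, 40 mm high, loose, on the counter beyond the board. Bystander.
- jar: Glass jar with a wooden cap, 64 mm across, 85 mm high, loose, on the counter to the right of the robot. Bystander.

How it is judged (in metres and radians):
On the way, in this order (a step that is already met when the one before it is completed fails the run):
1. the dish is lifted at least 40 mm clear of the board, level, the ball in its middle, its lip still pointing across the board (z of dish in the frame of board above 0.06 m and angle between dish's own z axis and vertical below 0.12 rad and distance between ball_center and dish_middle below 0.025 m and angle between the x axis of dish and the y axis of board, either way round above 0.9 rad), for 0.2 s.
2. in the air it is turned a quarter turn, the lip pointing along the board to the songbird (z of dish in the frame of board above 0.06 m and angle between the x axis of dish and the y axis of board, either way round below 0.17 rad and horizontal distance between dish_lip and songbird below 0.15 m and distance between ball_center and dish_middle below 0.025 m), for 0.2 s.
At the end, for the whole second after the job is handed in: Fingers hold the dish 40 to 150 mm clear of the board, within 35 mm of its middle, lip along the board to the songbird within 0.17 rad, level within 0.10 rad, still (20 mm/s, 0.15 rad/s), ball within 10 mm of its middle; dish touches no board, bird or vase (z of dish in the frame of board between 0.06 and 0.17 m and horizontal distance between dish and board below 0.035 m and angle between the x axis of dish and the y axis of board, either way round below 0.17 rad and horizontal distance between dish_lip and songbird below 0.15 m and angle between dish's own z axis and vertical below 0.1 rad and horizontal distance between ball_center and dish_middle below 0.01 m and distance between ball_center and dish_middle below 0.02 m and linear speed of dish below 0.02 m/s and angular speed of dish below 0.15 rad/s and contact force between the fingers and dish above 1 N and contact force between dish and songbird below 0.2 N and contact force between dish and vase below 0.2 N and contact force between dish and board below 0.2 N); the arm keeps its last pose, push and grip.
It fails at once if the ball rolls more than 25 mm from the dish's middle or leaves the dish (horizontal distance between ball_center and dish_middle above 0.025 m or distance between ball_center and dish_middle above 0.035 m).
It fails at once if the dish is tipped by more than 0.3 rad (angle between dish's own z axis and vertical above 0.3 rad).
It fails at once if the gripper or arm touches the ball (contact force between any of the arm, the fingers and ball above 0.3 N).
It fails at once if the songbird, the vase or another bystander is moved by more than 15 mm (distance of any of songbird, vase, mug_a, mug_b, bowl, jar from where it was at the start of the episode above 0.015 m).
It also fails if it takes over 45 s, if anything falls off the work surface, if the arm or the gripper's body presses on something with over 40 N, if the wrist force passes 120 N, or if a joint passes its speed limit or range.

## Working session

There is one attempt and no reset: what is moved stays moved. The work goes in short steps, Python scripts to look and compute and a tool call to move; the robot and the scene stay as the last step left them, time stands still between calls to the robot, and variables do not carry over. Pictures are saved under pics/ and viewed, at most 10 in all, crops included, and the job is handed in when it is done.

Besides the shell and the picture viewer there is one more tool, called after "Call:" as name([rows], argument=value, ...), one row to a line, values as JSON. step_arm: Moves the arm, as the interface text tells. Its arguments: {"type":"object","properties":{"series":{"type":"array","items":{"type":"object","properties":{"hand":{"type":"number"},"translation":{"type":"array","items":{"type":"number"}},"yaw":{"type":"number"}}}}},"required":["series"]}

```bash
mkdir -p pics; cat > h.py <<'E'
import numpy as np,cv2
from scipy.spatial.transform import Rotation as R
from rig import bot,viewer,spot_in
def cloud(f,st=None):
    """world xyz per pixel (384x512x3), nan where no depth"""
    h,w=f['depth'].shape
    u,v=np.meshgrid(np.arange(w),np.arange(h))
    K=np.array([[f['fx'],0,f['cx']],[0,f['fy'],f['cy']],[0,0,1.]])
    xy=cv2.undistortPoints(np.stack([u,v],-1).reshape(-1,1,2).astype(float),K,np.array([f['k1'],0,0,0.])).reshape(h,w,2)
    d=f['depth'].astype(float); d[d==0]=np.nan
    P=np.dstack([xy*d[...,None],d])
    if 'mount' in f:
        M=np.array(f['mount']); P=P@M[:3,:3].T+M[:3,3]
        return P@R.from_euler('xyz',st['tcp_rot']).as_matrix().T+np.array(st['eef_pos'])
    Rm=cv2.Rodrigues(np.array(f['rvec'],float))[0]
    return (P-np.array(f['tvec']).ravel())@Rm
E
python3 - <<'E'
from h import *
s=bot.observe(); print({k:np.round(v,3) for k,v in s.items()})
ims=[]
for n in ('top','scene'):
    f=viewer.grab_frame(n); P=cloud(f)
    np.savez(f'{n}.npz',P=P,im=f['image']); ims.append(f['image'])
    for t in ('board','dish','dish_grip','dish_lip','songbird','vase','ball'):
        for r in spot_in(f,t)[:2]:
            x,y,w,h=r['extent']; c=P[int(y+h/2),int(x+w/2)]
            print(n,t,round(r['p'],2),np.round(r['extent']),np.round(c))
    cv2.imwrite(f'pics/{n}.png',f['image'][...,::-1])
E
```

```text
{'clock': np.float64(0.0), 'joints': array([ 1.212,  0.522, -0.036,  1.6  ,  0.021,  1.021, -0.113]), 'joint_velocities': array([-0.001, -0.   ,  0.001, -0.001,  0.001,  0.   , -0.001]), 'tau': array([ 1.0000e-03, -9.2711e+01,  1.9810e+00, -3.6994e+01,  1.8000e-02,
        8.0000e-03, -0.0000e+00]), 'eef_pos': array([ 177.863, -598.845,  244.737]), 'tcp_rot': array([-3.141,  0.   ,  0.289]), 'ft_force': array([-0.48 ,  0.163,  0.101]), 'torque': array([-0.123, -0.039,  0.017]), 'grasp_force': np.float64(0.0), 'gripper_width': np.float64(85.489)}
top board 0.76 [151. 180. 170.  87.] [544.  41. 133.]
top dish 0.57 [209. 195.  55.  52.] [555.  42.  53.]
top dish_grip 0.73 [212. 190.  51.  62.] [555.  42.  53.]
top dish_lip 0.76 [211. 194.  54.  57.] [547.  38. 137.]
top songbird 0.67 [157. 225.  29.  38.] [490. 219.  82.]
top songbird 0.4 [239. 146.  36.  30.] [733. -14.   4.]
top vase 0.61 [286. 198.  21.  22.] [ 586. -125.   77.]
top ball 0.41 [382. 226.  32.  23.] [ 511. -402.   86.]
scene board 0.88 [168. 149. 121. 113.] [580.  -9.  50.]
scene dish 0.81 [209. 163.  49.  47.] [524.  80.  34.]
scene dish_grip 0.9 [208. 163.  50.  45.] [516.  84.  31.]
scene dish_grip 0.36 [246. 213.  43.  41.] [755. -49.  76.]
scene dish_lip 0.98 [207. 161.  51.  49.] [516.  84.  31.]
scene songbird 0.57 [237. 143.  39.  27.] [517. 205.  74.]
scene vase 0.84 [188. 213.  21.  31.] [ 594. -149.   74.]
scene ball 0.59 [225. 190.  12.   9.] [554.  36.  48.]
```

```bash
python3 - <<'E'
import cv2,numpy as np
a=cv2.imread('pics/top.png')[140:290,130:330]; b=cv2.imread('pics/scene.png')[120:270,150:350]
cv2.imwrite('pics/both.png',np.vstack([cv2.resize(x,None,fx=2,fy=2,interpolation=2) for x in(a,b)]) if 0 else np.hstack([cv2.resize(x,None,fx=2,fy=2,interpolation=2) for x in(a,b)]))
P=np.load('top.npz')['P']; 
g=(P[...,2]>118)&(P[...,2]<150)&(abs(P[...,0]-550)<70)&(abs(P[...,1]-40)<70)
q=P[g]; print(len(q),q.mean(0)); 
c,sz,an=cv2.minAreaRect(q[:,:2].astype(np.float32));print('grip',c,sz,an)
# board outline: z 14..26
g=(abs(P[...,2]-20)<6)&(abs(P[...,0]-550)<170)&(abs(P[...,1]-40)<280)
q=P[g][:,:2].astype(np.float32);print('board',len(q),cv2.minAreaRect(q))
# dish rim
g=(P[...,2]>44)&(P[...,2]<56)&(np.hypot(P[...,0]-550,P[...,1]-40)<110)
print('rim',cv2.minEnclosingCircle(P[g][:,:2].astype(np.float32)), P[g].mean(0))
E
```

```text
177 [543.57000038  42.24087441 131.2142311 ]
grip (543.0118408203125, 43.65618896484375) (13.248359680175781, 117.3371353149414) 0.41311371326446533
board 7394 ((603.2069091796875, 57.32025146484375), (298.74945068359375, 470.1435241699219), 12.718452453613281)
rim ((556.3108520507812, 46.26830291748047), 82.5197525024414) [563.5517204   43.68152469  49.56594809]
```

View pics/both.png

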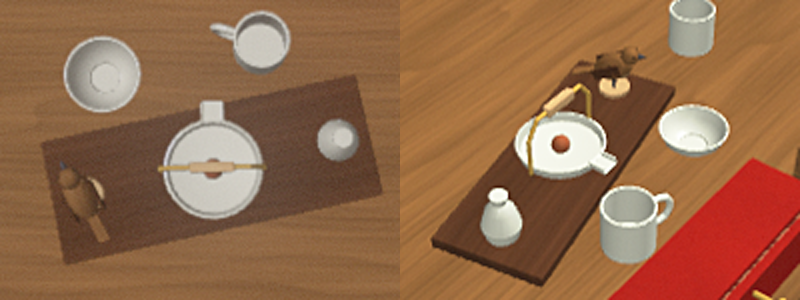

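The lip points away from the robot (world +x) and the bird is on the left, so the quarter turn is about +103° from above. I'll go above the grip now.

Call:
step_arm([
  {"hand": 1,"translation": [1.3,-1.3,0],"yaw": 0},
  {"hand": 1,"translation": [2.7,-2.6,0],"yaw": 0},
  {"hand": 1,"translation": [2.8,-2.7,0],"yaw": 0},
  {"hand": 1,"translation": [2.8,-2.7,0],"yaw": 0},
  {"hand": 1,"translation": [2.8,-2.7,0],"yaw": 0},
  {"hand": 1,"translation": [2.8,-2.7,0],"yaw": 0},
  {"hand": 1,"translation": [2.8,-2.7,0],"yaw": 0},
  {"hand": 1,"translation": [2.8,-2.7,0],"yaw": 0},
  {"hand": 1,"translation": [2.8,-2.7,0],"yaw": 0},
  {"hand": 1,"translation": [2.8,-2.7,0],"yaw": 0},
  {"hand": 1,"translation": [2.8,-2.7,0],"yaw": 0},
  {"hand": 1,"translation": [2.8,-2.7,0],"yaw": 0},
  {"hand": 1,"translation": [2.8,-2.7,0],"yaw": 0},
  {"hand": 1,"translation": [2.8,-2.7,0],"yaw": 0},
  {"hand": 1,"translation": [2.8,-2.7,0],"yaw": 0},
  {"hand": 1,"translation": [2.8,-2.7,0],"yaw": 0},
  {"hand": 1,"translation": [2.8,-2.7,0],"yaw": 0},
  {"hand": 1,"translation": [2.8,-2.7,0],"yaw": 0},
  {"hand": 1,"translation": [2.8,-2.7,0],"yaw": 0},
  {"hand": 1,"translation": [1.8,-1.6,0],"yaw": 0},
])

```text
clock: 2.8
eef_pos: [544.4, 48.6, 245.4]
tcp_rot: [-3.141, -0.001, 0.291]
ft_force: [0.6, -0.4, -0.4]
gripper_width: 85.5
grasp_force: 0.0
```

Call:
step_arm([
  {"hand": 1,"translation": [0,0,0],"yaw": -8.2},
  {"hand": 1,"translation": [0,0,0],"yaw": -8.2},
  {"hand": 1,"translation": [0,0,0],"yaw": -8.2},
  {"hand": 1,"translation": [0,0,0],"yaw": -8.2},
  {"hand": 1,"translation": [0,0,0],"yaw": -8.2},
  {"hand": 1,"translation": [0,0,0],"yaw": -8.2},
  {"hand": 1,"translation": [0,0,0],"yaw": -8.2},
  {"hand": 1,"translation": [0,0,0],"yaw": -8.2},
  {"hand": 1,"translation": [0,0,0],"yaw": -8.2},
  {"hand": 1,"translation": [0,0,0],"yaw": 0},
  {"hand": 1,"translation": [0,0,0],"yaw": 0},
])

```text
clock: 3.9
eef_pos: [543.5, 45.5, 245.3]
tcp_rot: [-3.142, -0.0, 1.572]
ft_force: [-0.2, -0.0, -0.1]
gripper_width: 85.4
grasp_force: 0.0
```

```bash
python3 - <<'E'
from h import *
s=bot.observe(); print(s['clock'],s['eef_pos'],s['tcp_rot'],s['joints'])
f=viewer.grab_frame('wrist');P=cloud(f,s);np.savez('w.npz',P=P)
cv2.imwrite('pics/w1.png',f['image'][...,::-1])
for lo,hi in((118,145),(127,145)):
    g=(P[...,2]>lo)&(P[...,2]<hi)&(np.hypot(P[...,0]-543,P[...,1]-43)<70)
    q=P[g]; print(len(q),q.mean(0),cv2.minAreaRect(q[:,:2].astype(np.float32)))
    q=q[:,:2]-q[:,:2].mean(0); v=np.linalg.svd(q,full_matrices=0)[2][0]; print('axis deg',np.degrees(np.arctan2(v[1],v[0])))
for t in ('dish_grip','dish_lip','ball','songbird'):
    for r in spot_in(f,t)[:1]: print(t,r)
E
```

```text
3.9 [543.50627053  45.47119731 245.27630409] [-3.14151048e+00 -1.22655236e-04  1.57205054e+00] [ 0.2608149   0.45146085 -0.61290269  1.78861104  0.3033018   0.99694739
 -0.4704115 ]
1535 [545.48169197  49.66827918 130.84697914] ((545.6229248046875, 44.96101379394531), (13.993450164794922, 118.117919921875), 1.630444049835205)
axis deg -88.44267758618436
1285 [545.54968002  47.92200097 132.04249266] ((545.6287231445312, 44.756282806396484), (13.993450164794922, 103.046875), 1.630444049835205)
axis deg -88.5185278489927
dish_grip {'extent': [199.1, 112.7, 147.4, 140.3], 'p': 0.7}
dish_lip {'extent': [198.5, 109.3, 145.0, 143.3], 'p': 0.68}
ball {'extent': [246.9, 166.6, 23.3, 12.4], 'p': 0.59}
songbird {'extent': [157.9, 1.6, 91.5, 37.0], 'p': 0.66}
```

View pics/w1.png

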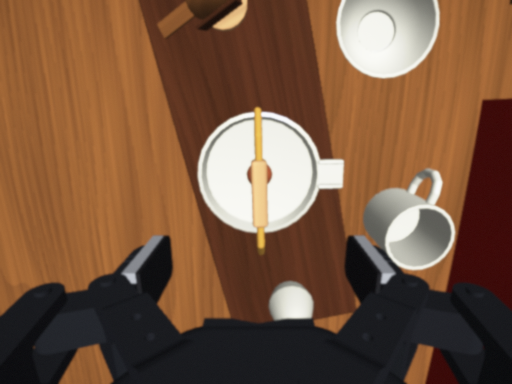

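Wrist view: wooden grip at about (260,195), lip to the right at (330,173), bird's foot at (235,12), vase at (290,300); the way down to the grip is clear. Small correction, then I descend and close.

Call:
step_arm([
  {"hand": 1,"translation": [0,0.2,0.5],"yaw": -1.5},
  {"hand": 1,"translation": [0,0,1.5],"yaw": 0},
  {"hand": 1,"translation": [0,0,2],"yaw": 0},
  {"hand": 1,"translation": [0,0,2],"yaw": 0},
  {"hand": 1,"translation": [0,0,2],"yaw": 0},
  {"hand": 1,"translation": [0,0,2],"yaw": 0},
  {"hand": 1,"translation": [0,0,1.5],"yaw": 0},
  {"hand": 1,"translation": [0,0,1],"yaw": 0},
  {"hand": 1,"translation": [0,0,0],"yaw": 0},
  {"hand": 1,"translation": [0,0,0],"yaw": 0},
  {"hand": 1,"translation": [0,0,0],"yaw": 0},
])

```text
clock: 5.25
eef_pos: [546.0, 45.7, 121.1]
tcp_rot: [3.14, -0.0, 1.603]
ft_force: [0.6, -0.2, 0.7]
gripper_width: 85.0
grasp_force: 0.0
```

```bash
python3 - <<'E'
from h import *
s=bot.observe(); print(s['clock'],s['eef_pos'],s['tcp_rot'])
f=viewer.grab_frame('top');cv2.imwrite('pics/t2.png',cv2.resize(f['image'][140:290,130:330,::-1],None,fx=3,fy=3))
# board geometry from both earlier top image: brown-dark mask
d=np.load('top.npz');P,im=d['P'],d['im']
hsv=cv2.cvtColor(im,cv2.COLOR_RGB2HSV)
g=((hsv[...,2]<100)&(abs(P[...,2]-20)<10)&(abs(P[...,0]-540)<200)&(abs(P[...,1]-40)<290)).astype(np.uint8)
g=cv2.morphologyEx(g,cv2.MORPH_OPEN,np.ones((3,3)))
print('board',g.sum(),cv2.minAreaRect(P[g>0][:,:2].astype(np.float32)))
E
```

```text
5.25 [545.95113898  45.74354154 121.05656076] [ 3.14041515e+00 -6.88463440e-05  1.60295359e+00]
board 2019 ((537.7606201171875, 41.21600341796875), (149.37608337402344, 467.5639343261719), 12.698959350585938)
```

View pics/t2.png

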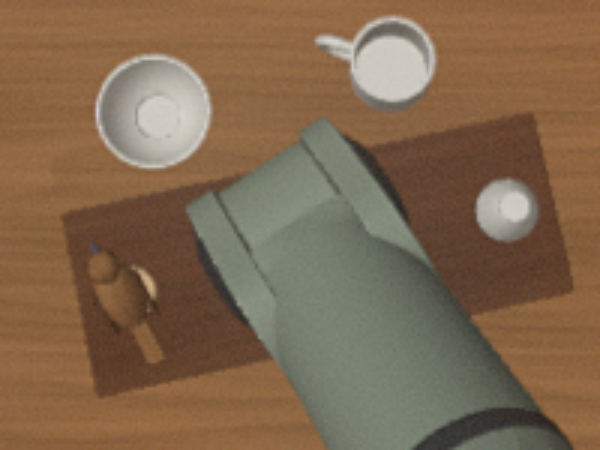

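The top view shows only the arm over the board, with bird and vase untouched; the board lies at 12.7°, so the lip direction must be 102.7°. Closing slowly.

Call:
step_arm([
  {"hand": 0.8,"translation": [0,0,0],"yaw": 0},
  {"hand": 0.6,"translation": [0,0,0],"yaw": 0},
  {"hand": 0.45,"translation": [0,0,0],"yaw": 0},
  {"hand": 0.35,"translation": [0,0,0],"yaw": 0},
  {"hand": 0.3,"translation": [0,0,0],"yaw": 0},
  {"hand": 0.26,"translation": [0,0,0],"yaw": 0},
  {"hand": 0.23,"translation": [0,0,0],"yaw": 0},
  {"hand": 0.2,"translation": [0,0,0],"yaw": 0},
  {"hand": 0.18,"translation": [0,0,0],"yaw": 0},
  {"hand": 0.16,"translation": [0,0,0],"yaw": 0},
  {"hand": 0.14,"translation": [0,0,0],"yaw": 0},
  {"hand": 0.1,"translation": [0,0,0],"yaw": 0},
  {"hand": 0.05,"translation": [0,0,0],"yaw": 0},
  {"hand": 0,"translation": [0,0,0],"yaw": 0},
  {"hand": 0,"translation": [0,0,0],"yaw": 0},
  {"hand": 0,"translation": [0,0,0],"yaw": 0},
  {"hand": 0,"translation": [0,0,0],"yaw": 0},
  {"hand": 0,"translation": [0,0,0],"yaw": 0},
])

```text
clock: 7.1
eef_pos: [545.5, 45.7, 120.3]
tcp_rot: [3.142, -0.0, 1.603]
ft_force: [-0.5, 0.0, -3.2]
gripper_width: 13.2
grasp_force: 58.4
```

Call:
step_arm([
  {"hand": 0,"translation": [0,0,-0.1],"yaw": 0},
  {"hand": 0,"translation": [0,0,-0.2],"yaw": 0},
  {"hand": 0,"translation": [0,0,-0.3],"yaw": 0},
  {"hand": 0,"translation": [0,0,-0.4],"yaw": 0},
  {"hand": 0,"translation": [0,0,-0.5],"yaw": 0},
  {"hand": 0,"translation": [0,0,-0.6],"yaw": 0},
  {"hand": 0,"translation": [0,0,-0.6],"yaw": 0},
  {"hand": 0,"translation": [0,0,-0.6],"yaw": 0},
  {"hand": 0,"translation": [0,0,-0.6],"yaw": 0},
  {"hand": 0,"translation": [0,0,-0.6],"yaw": 0},
  {"hand": 0,"translation": [0,0,-0.6],"yaw": 0},
  {"hand": 0,"translation": [0,0,-0.6],"yaw": 0},
  {"hand": 0,"translation": [0,0,-0.6],"yaw": 0},
  {"hand": 0,"translation": [0,0,-0.6],"yaw": 0},
  {"hand": 0,"translation": [0,0,-0.5],"yaw": 0},
  {"hand": 0,"translation": [0,0,-0.4],"yaw": 0},
  {"hand": 0,"translation": [0,0,-0.2],"yaw": 0},
  {"hand": 0,"translation": [0,0,0],"yaw": 0},
  {"hand": 0,"translation": [0,0,0],"yaw": 0},
  {"hand": 0,"translation": [0,0,0],"yaw": 0},
])

```text
clock: 9.1
eef_pos: [545.4, 45.7, 200.1]
tcp_rot: [-3.141, -0.0, 1.603]
ft_force: [1.2, -0.4, -3.4]
gripper_width: 13.0
grasp_force: 58.4
```

```bash
python3 - <<'E'
from h import *
s=bot.observe(); print(s['clock'],s['eef_pos'],s['tcp_rot'],s['ft_force'],s['torque'],s['grasp_force'],s['joints'])
f=viewer.grab_frame('scene');P=cloud(f)
cv2.imwrite('pics/s2.png',cv2.resize(f['image'][90:270,150:350,::-1],None,fx=3,fy=3))
for t in('dish','ball'): print(t,spot_in(f,t)[:1])
E
```

```text
9.1 [545.38517735  45.6555564  200.06572588] [-3.14120138e+00 -1.33939746e-05  1.60298652e+00] [ 1.2027876  -0.39069078 -3.41851962] [ 0.05330904  0.02534158 -0.00984353] 58.43633472919464 [ 0.24358024  0.5103375  -0.59646893  1.82958694  0.35478661  0.91005555
 -0.48274056]
dish [{'extent': [207.6, 146.6, 49.9, 44.8], 'p': 0.72}]
ball [{'extent': [226.4, 168.7, 8.5, 10.1], 'p': 0.54}]
```

View pics/s2.png

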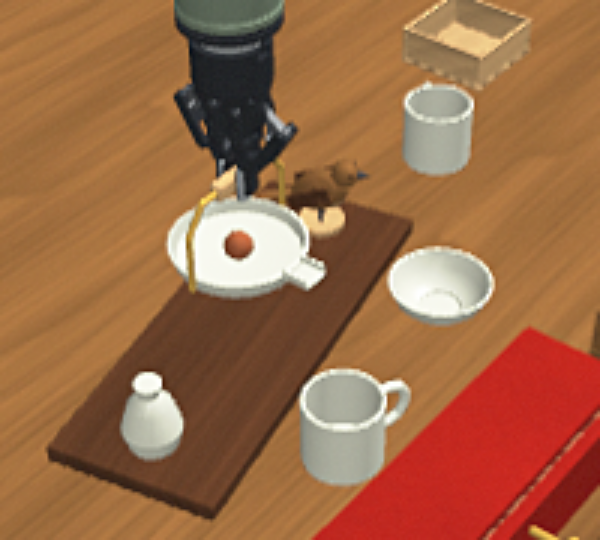

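The scene view shows the dish lifted level, ball in its middle at (238,244), lip at (310,272), bird clear behind. Now the turn, ramped gently.

Call:
step_arm([
  {"hand": 0,"translation": [0,0,0],"yaw": -1},
  {"hand": 0,"translation": [0,0,0],"yaw": -2},
  {"hand": 0,"translation": [0,0,0],"yaw": -3},
  {"hand": 0,"translation": [0,0,0],"yaw": -4},
  {"hand": 0,"translation": [0,0,0],"yaw": -5},
  {"hand": 0,"translation": [0,0,0],"yaw": -5},
  {"hand": 0,"translation": [0,0,0],"yaw": -5},
  {"hand": 0,"translation": [0,0,0],"yaw": -5},
  {"hand": 0,"translation": [0,0,0],"yaw": -5},
  {"hand": 0,"translation": [0,0,0],"yaw": -5},
  {"hand": 0,"translation": [0,0,0],"yaw": -4},
  {"hand": 0,"translation": [0,0,0],"yaw": -3},
  {"hand": 0,"translation": [0,0,0],"yaw": -2},
  {"hand": 0,"translation": [0,0,0],"yaw": -1},
  {"hand": 0,"translation": [0,0,0],"yaw": 0},
])

```text
clock: 10.75
eef_pos: [545.5, 45.6, 200.2]
tcp_rot: [-3.142, -0.0, 2.476]
ft_force: [0.3, 0.0, -3.8]
gripper_width: 13.1
grasp_force: 58.4
```

```bash
python3 - <<'E'
from h import *
s=bot.observe(); print(s['clock'],s['eef_pos'],s['tcp_rot'],s['joints'])
E
```

```text
10.75 [545.49574887  45.61744009 200.24323709] [-3.14158609e+00 -1.56450348e-04  2.47590959e+00] [ 0.38507286  0.56473021 -0.80803031  1.82242918  0.48942171  0.9662177
  0.27233105]
```

Call:
step_arm([
  {"hand": 0,"translation": [0,0,0],"yaw": -1},
  {"hand": 0,"translation": [0,0,0],"yaw": -2},
  {"hand": 0,"translation": [0,0,0],"yaw": -3},
  {"hand": 0,"translation": [0,0,0],"yaw": -4},
  {"hand": 0,"translation": [0,0,0],"yaw": -5},
  {"hand": 0,"translation": [0,0,0],"yaw": -5},
  {"hand": 0,"translation": [0,0,0],"yaw": -5},
  {"hand": 0,"translation": [0,0,0],"yaw": -5},
  {"hand": 0,"translation": [0,0,0],"yaw": -5},
  {"hand": 0,"translation": [0,0,0],"yaw": -5},
  {"hand": 0,"translation": [0,0,0],"yaw": -4},
  {"hand": 0,"translation": [0,0,0],"yaw": -3},
  {"hand": 0,"translation": [0,0,0],"yaw": -2},
  {"hand": 0,"translation": [0,0,0],"yaw": -2},
  {"hand": 0,"translation": [0,0,0],"yaw": 0},
  {"hand": 0,"translation": [0,0,0],"yaw": 0},
  {"hand": 0,"translation": [0,0,0],"yaw": 0},
  {"hand": 0,"translation": [0,0,0],"yaw": 0},
  {"hand": 0,"translation": [0,0,0],"yaw": 0},
  {"hand": 0,"translation": [0,0,0],"yaw": 0},
])

```text
clock: 12.75
eef_pos: [545.5, 45.7, 200.3]
tcp_rot: [-3.142, 0.0, -2.918]
ft_force: [-0.3, 0.4, -3.2]
gripper_width: 13.4
grasp_force: 58.4
```

```bash
python3 - <<'E'
from h import *
s=bot.observe(); print(s['clock'],s['eef_pos'],s['tcp_rot'],s['joint_velocities'].round(3),s['grasp_force'])
f=viewer.grab_frame('scene')
cv2.imwrite('pics/s3.png',cv2.resize(f['image'][90:270,150:350,::-1],None,fx=3,fy=3))
E
```

```text
12.75 [545.52498099  45.71048307 200.333962  ] [-3.14157346e+00  6.67903604e-05 -2.91751269e+00] [ 0.001  0.003  0.     0.001 -0.001 -0.001 -0.   ] 58.44246983528137
```

View pics/s3.png

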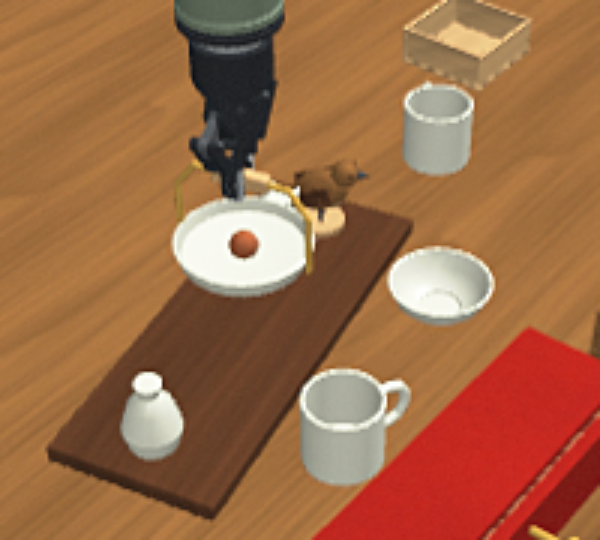

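The picture shows the lip pointing at the bird (285,195), the ball in the middle at (243,243), the dish level, and the others untouched. I'm handing in.

```bash
python3 -c "
from rig import bot
print(bot.close_job())"
```

```text
the job is handed in; nothing more can be done
None
```

The dish is held still and level by its grip about 80 mm above the middle of the board, lip towards the songbird and ball in its middle, with everything else left where it stood; I have handed the job in, but no verdict came back.

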